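Set the hold-down stop on the hexagonal jar and lock its clamp

TASK

Two hold-down stops stand on the shelf, one over a hexagonal glass jar and one over the yellow clip-lid container. Push the stop over the hexagonal jar down until its foot rests on the jar's stopper, and then lock it by pressing its clamp lever down flat. Leave the jar standing in its place and the other stop at its height.

Things in the scene. Friction and masses are not known exactly. Their poses are not given: they have to be found in the camera images.
- stop: Stop to set: vertical steel rod sliding in a stand's arm; rubber foot (32 mm across) below, flat knob (36 mm across, 22 tall) on top. Origin: centre of the foot's underside, z up; knob top 116 mm above it. Starts 25-40 mm above the jar's stopper, slides down at about 3 N, stays where left, keeps upright; yaw is the stand's: -x points from the rod towards its clamp lever, +x to the stand's post.
- clamp: Cam lever of that stop, on the nose of its arm, hinge 35 mm from the rod axis. Origin: on the horizontal hinge (own y axis). Reaches 70 mm along its own -x, away from the rod, 26 mm wide near the end, upper face 6 mm above the origin in its own z. Starts raised 36-43 degrees; locked when pressed down level (z upright), against an end stop. 3-5 N at 36 mm from the hinge moves it; stays where left.
- jar: Hexagonal glass jar (62 mm across flats) with a cork-style stopper (48 mm across), standing loose on the stand's plate right under that stop. Origin: centre of its underside; flat stopper top 88 mm above it. Two more such jars on the shelf stand under no stop.
- other_stop: Rod of the other, identical stop, over the yellow clip-lid container, 17 to 25 cm to one side on the same shelf. Same origin and sizes. Not to be moved.
Mind the look-alikes: they are no part of the job. What is shaped like the jar but red is not meant.

How it is judged:
By the outcome, as a careful person would: the job done as asked, in the order asked, and still so for the second after the job is handed in, with the robot touching nothing.
It also fails if it takes over 32 s, if anything falls off the work surface, if the arm or the gripper's body presses on something with over 40 N, if the wrist force passes 120 N, or if a joint passes its speed limit or range.

ROBOT

A 6-joint arm with a two-finger parallel gripper is mounted at the origin on the work surface. World frame = base frame: x ahead of the robot, y to its left, z up, the work surface at z = 0. Lengths are in m, angles in rad, forces in N, time in s.
With the tool pointing down it reaches from about 0.35 to 0.875 m from the base axis. Payload 4.2 kg.
Tool frame: the origin (TCP) lies on the centre line of the jaws, within the pads' length; the fingertips stand 14 mm ahead of it and the grasp point (between the pads) lies 5 mm behind it (r.tips_ahead is the distance from the TCP to the fingertips, in m); x points along the fingers, y is the direction in which the jaws open and shut, and the axes are right-handed (so a half turn about x gives the same grasp; the last joint's range is limited). The gripper opens to 87 mm and grips with 3 to 60 N. Pads are 19 mm wide; open, the fingers measure 117 mm over their backs; the gripper's body (75 mm by 190 mm) begins 51 mm behind the grasp point.
Start: joints at [1.541, 0.385, 0.008, 0, -1.194, -0.259], TCP at [0.178, 0.599, 0.237] pointing down, gripper open.
Joint ranges: [-3.14, 3.14], [-1.21, 2.06], [-1.07, 1.41], [-3.16, 2.05], [-2.99, -0.16], [-3.1, 3.1]. Speed limits (rad/s): [2.79, 2.79, 3.14, 3.14, 3.14, 3.14].

INTERFACE

Orientations are given as a unit quaternion [x, y, z, w].
In Python, from plant import r gives the robot as it stands.
- The arm moves only by the tool drive_tool, never from a script. Its argument "plan" is a list that holds one entry, the list of rows, each a list of 5 numbers: the closure, from -1 (fully open) to 1 (shut), so that 0 is half open, then the shift along the tool's x, y, z in mm, then the turn about the tool's x in rad. In form: [[[grip, x, y, z, yaw], ...]]. A call has 1 to 10 rows; each row shifts and turns the pose as measured when the row begins, along the tool's axes as they then stand; what a row does not reach is not made up. A row lasts 1/12 s, in which the tool goes at most 41.7 mm and 7.16 degrees, less where a joint would pass 70% of its speed; a pose out of reach is approached as far as the arm can. A call is refused whole if a number of a shift passes 41.7 or a number of a turn 0.125, either way. A call with a gripper value outside its range is refused whole. The fingers move at their own pace and stop on an object; "newtons" is the grip in N (left out, the last holds). Time passes only in rows, so rows that do not move let the fingers close. It gives the time, the measured TCP pose, the force and the opening at its end, in the units of the state.
- r.observe(): the state, without advancing time (a new reading comes with each control period).
- r.grab_frame(name): name is "scene" or "top"; returns a dict with "image" (420x560x3 uint8, red, green, blue), "intrinsics" (3x3 intrinsics, pixels), "camera_from_world" (4x4, takes a point from world to camera coordinates). Camera axes: x right, y down, z forward; pixel columns grow to the right and rows downward; lengths in m; the calibration is good to about 2 mm. A picture is of the moment at which its call begins. There is no depth.
- r.close_job(): hands the job in, once; it reports no verdict.
The state is a dict: "clock": time; "joint_pos": joint angles; "joint_velocities": joint speeds; "effort": joint torques, N m; "tcp_pos": TCP position; "ee_rot": TCP orientation; "ft_force": force on the tool from outside, world axes, zero at the start; "moment": the same for the moment, N m; "opening": finger opening in m.
Only numpy, scipy, OpenCV 4.12 (cv2) and the standard library are available. Lean on these libraries where they do the work, as an engineer would, in place of code of your own. Each camera call takes 0.05 s, during which the arm holds its last target.

## Working session

There is one attempt and no reset: what is moved stays moved. The work goes in short steps, Python scripts to look and compute and a tool call to move; the robot and the scene stay as the last step left them, time stands still between calls to the robot, and variables do not carry over. Pictures are saved under pics/ and viewed, and the job is handed in when it is done.

Besides the shell and the picture viewer there is one more tool, called after "Request:" as name(argument=value, ...), one argument or row to a line, values as JSON. drive_tool: Moves the arm, as the interface text tells. Its arguments: {"type":"object","properties":{"plan":{"type":"array","items":{"type":"array","items":{"type":"array","items":{"type":"number"}}}},"newtons":{"type":"number"}},"required":["plan"]}

```bash
mkdir -p pics; cat > h.py <<'E'
from plant import r
import numpy as np, cv2
def snap(n,f):
    g=r.grab_frame(n); cv2.imwrite('pics/'+f,g['image'][:,:,::-1]); np.savez('pics/'+n+'.npz',K=g['intrinsics'],T=g['camera_from_world'],im=g['image']); return g
def cal(n):
    d=np.load('pics/'+n+'.npz'); return d['K'],d['T'],d['im']
def proj(n,P):
    K,T,_=cal(n); P=np.atleast_2d(P); c=P@T[:3,:3].T+T[:3,3]; u=c@K.T; return u[:,:2]/u[:,2:]
def atz(n,px,z):
    K,T,_=cal(n); R=T[:3,:3]; o=-R.T@T[:3,3]; d=R.T@np.linalg.inv(K)@np.array([*px,1.]); return o+d*(z-o[2])/d[2]
def ray(n,px):
    K,T,_=cal(n); R=T[:3,:3]; o=-R.T@T[:3,3]; d=R.T@np.linalg.inv(K)@np.array([*px,1.]); return o,d/np.linalg.norm(d)
def tri(a,b):
    A=0;B=0
    for n,p in (('scene',a),('top',b)):
        o,d=ray(n,p); M=np.eye(3)-np.outer(d,d); A=A+M; B=B+M@o
    return np.linalg.solve(A,B)
E
python3 - <<'E'
from h import *
for n in('scene','top'):
    g=snap(n,n+'0.png'); K,T,_=cal(n); print(n,-T[:3,:3].T@T[:3,3],T[2,:3])
print(r.observe())
E
```

```text
scene [0.98008691 0.45201515 1.05207598] [-0.45060232 -0.3540701  -0.81950712]
top [0.31179431 0.05884515 1.10641426] [ 0.2162497   0.02696216 -0.97596573]
{'clock': 0.1, 'joint_pos': array([ 1.54059377e+00,  3.85497808e-01,  6.79498891e-03, -4.28055622e-04,
       -1.19400304e+00, -2.58635311e-01]), 'joint_velocities': array([ 0.00033928, -0.00273338,  0.00341661,  0.0014883 , -0.00097572,
       -0.00022746]), 'effort': array([-1.56833498e-04, -3.91688490e+01,  1.87938327e+01,  4.23186153e+00,
        1.35120488e-02, -7.04714444e-05]), 'tcp_pos': array([0.17784258, 0.59864611, 0.23557176]), 'ee_rot': array([-0.69967441,  0.10250694,  0.69980003,  0.10113343]), 'ft_force': array([ 0.31590991, -0.25522154, -0.43999869]), 'moment': array([0.0361606 , 0.01322363, 0.0138517 ]), 'opening': 0.08694473931380825}
```

View pics/scene0.png

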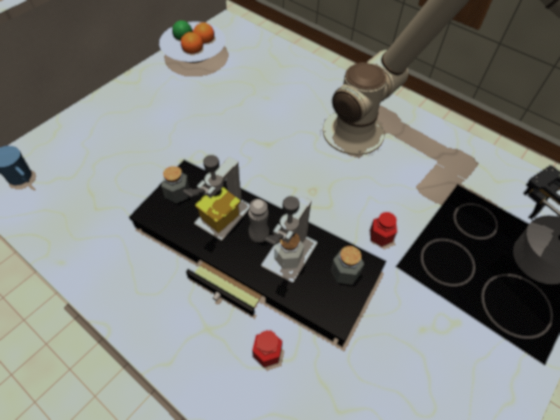

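View pics/top0.png

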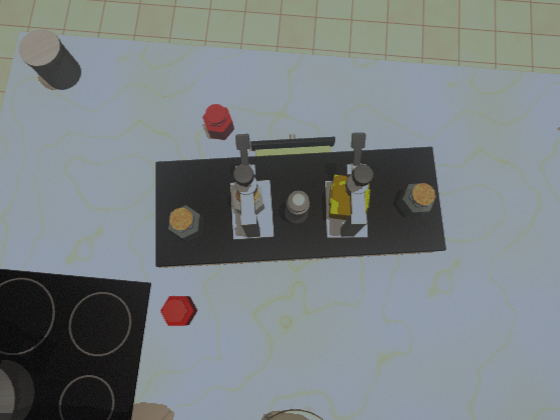

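```bash
python3 - <<'E'
from h import *
a=cal('scene')[2][180:300,220:340]; b=cal('top')[2][120:260,190:330]
a=cv2.resize(a,(560,560),interpolation=cv2.INTER_CUBIC)[:,:,::-1]
cv2.imwrite('pics/c1.png',a)
cv2.imwrite('pics/c2.png',cv2.resize(b,(560,560),interpolation=cv2.INTER_CUBIC)[:,:,::-1])
k=tri((290,203),(244,175)); print('knob',k)
print('other',tri((211,161),(361,178)))
print([atz('top',p,0) for p in((158,265),(443,250))])
E
```

```text
knob [0.53283232 0.14257944 0.29568737]
other [ 0.54971749 -0.06676138  0.28580173]
[array([0.38036975, 0.34990982, 0.        ]), array([ 0.47389421, -0.30521595,  0.        ])]
```

View pics/c1.png

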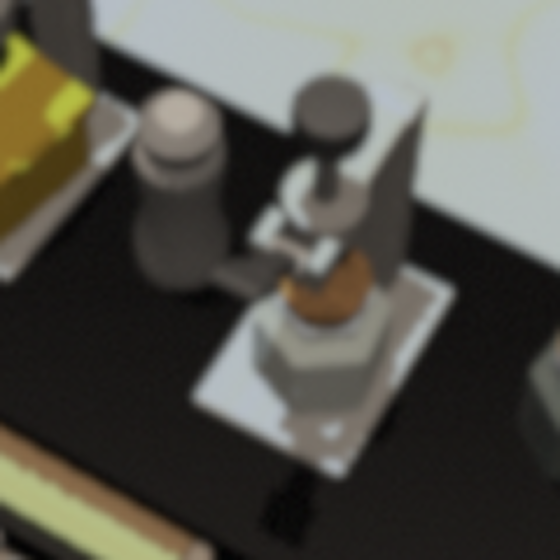

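View pics/c2.png

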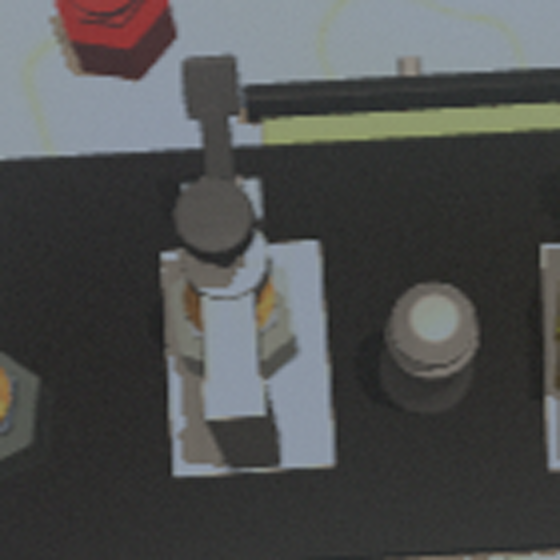

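```bash
cat >> h.py <<'E'
def s(p): return (220+p[0]*120/560-.4,180+p[1]*120/560-.4)
def t(p): return (190+p[0]/4-.4,120+p[1]/4-.4)
E
python3 - <<'E'
from h import *
k=tri(s((331,104)),t((213,214))); print('knobtop',k, proj('scene',k)-s((331,104)))
# plate yaw at z~.055
P=[atz('top',t(p),.055) for p in((162,252),(175,475),(320,240),(334,468))]
for a,b in((0,1),(2,3)): d=P[b]-P[a]; print(np.degrees(np.arctan2(d[1],d[0])),np.linalg.norm(d))
Q=[atz('scene',s(p),.055) for p in((190,398),(340,478),(455,293))]; print(P,Q)
yaw=np.arctan2(*(P[1]-P[0]+P[3]-P[2])[1::-1]); print(yaw)
ex=np.array([np.cos(yaw),np.sin(yaw),0]);ey=np.array([-ex[1],ex[0],0]);ez=np.array([0,0,1.])
# fit hinge height and angle from top image corners
from scipy.optimize import least_squares
obs=np.array([t((184,58)),t((236,55))])
def tipc(h,a,dy=13):
    H=np.array([k[0],k[1],0])-.035*ex+h*ez
    lx=ex*np.cos(a)-ez*np.sin(a); lz=ez*np.cos(a)+ex*np.sin(a)
    return np.array([H-.07*lx+.006*lz+sg*dy/1000*ey for sg in(1,-1)]),H
for h in (.19,.2,.21,.22,.23,.24):
    a=np.radians(40); T,H=tipc(h,a); print(h,T.mean(0),proj('top',T)-obs, ((proj('scene',T)-[220,180])*560/120).round())
E
```

```text
knobtop [0.53410769 0.14436908 0.3026526 ] [[0.32543578 0.05299767]]
-170.38490962378776 0.12857870714075995
-171.25125009793035 0.13152719838318472
[array([0.57718432, 0.19812513, 0.055     ]), array([0.45041188, 0.17664883, 0.055     ]), array([0.59217688, 0.10891468, 0.055     ]), array([0.46218003, 0.08890916, 0.055     ])] [array([0.58764687, 0.10423149, 0.055     ]), array([0.57296303, 0.19460675, 0.055     ]), array([0.44403692, 0.17424413, 0.055     ])]
-2.981423618083285
0.19 [0.6177891  0.15788806 0.2395914 ] [[ 14.45848315   4.98555761]
 [-12.04646847   6.66880571]] [[207. 304.]
 [257. 330.]]
0.2 [0.6177891  0.15788806 0.2495914 ] [[ 14.12928178   3.17717996]
 [-12.52138871   4.87008374]] [[207. 293.]
 [257. 319.]]
0.21 [0.6177891  0.15788806 0.2595914 ] [[ 13.79290409   1.32938113]
 [-13.0066642    3.03214209]] [[207. 281.]
 [258. 308.]]
0.22 [0.6177891  0.15788806 0.2695914 ] [[ 13.44911282  -0.55914213]
 [-13.50263735   1.1536839 ]] [[207. 270.]
 [258. 296.]]
0.23 [0.6177891  0.15788806 0.2795914 ] [[ 13.09766017  -2.48975113]
 [-14.00966584  -0.76664551]] [[207. 258.]
 [259. 284.]]
0.24 [0.6177891  0.15788806 0.2895914 ] [[ 12.73828714  -4.46386854]
 [-14.52812348  -2.7302619 ]] [[207. 245.]
 [259. 272.]]
```

```bash
cat >> h.py <<'E'
from scipy.spatial.transform import Rotation as Ro
def to(P):
    o=r.observe(); M=Ro.from_quat(o['ee_rot']).as_matrix(); print('tool mm',(M.T@(np.array(P)-o['tcp_pos'])*1000).round(1), 'tcp',o['tcp_pos'].round(4),'F',o['ft_force'].round(1),'t',o['clock'])
    return M
E
python3 - <<'E'
from h import *
M=to([.534,.1444,.303+.014+.04]); print(M.round(3), r.tips_ahead)
yd=np.array([np.sin(2.98),0,0]); yaw=-2.981; ey=np.array([-np.sin(yaw),np.cos(yaw),0])
v=M.T@ey; print('turn about x to bring y to ey',np.arctan2(v[2],v[1]))
E
```

```text
tool mm [-120.7  334.1 -470.9] tcp [0.1778 0.5986 0.2356] F [ 0.3 -0.3 -0.4] t 0.1
[[-0.    -0.285 -0.959]
 [-0.002 -0.959  0.285]
 [-1.     0.002 -0.   ]] 0.014
turn about x to bring y to ey -0.4495890774730731
```

Request:
drive_tool(
  plan=[
    [[1,-35,0,0,-0.112],[1,-35,0,0,-0.112],[1,-35,0,0,-0.112],[1,-25,0,0,-0.112]],
  ],
  newtons=30,
)

```text
clock: 0.43
tcp_pos: [0.177, 0.595, 0.3584]
ee_rot: [-0.702, -0.053, 0.707, -0.072]
ft_force: [0.4, 0.6, 0.8]
opening: 0.0682
```

```bash
python3 - <<'E'
from h import *
M=to([.534,.1444,.303+.014+.04]);print(M.round(3))
E
```

```text
tool mm [  11.8  506.  -272.5] tcp [0.177  0.595  0.3584] F [0.4 0.6 0.8] t 0.4333
[[-0.005  0.175 -0.984]
 [-0.027 -0.984 -0.175]
 [-1.     0.026  0.01 ]]
```

Request:
drive_tool(
  plan=[
    [[1,0,36,-19,0],[1,0,36,-19,0],[1,0,36,-19,0],[1,0,36,-19,0],[1,0,36,-19,0],[1,0,36,-19,0],[1,0,36,-19,0],[1,0,36,-19,0],[1,0,36,-19,0],[1,0,36,-19,0]],
  ],
)

```text
clock: 1.27
tcp_pos: [0.4309, 0.2734, 0.3656]
ee_rot: [-0.701, -0.063, 0.706, -0.076]
ft_force: [1.4, 0.7, -0.7]
opening: 0.0037
```

```bash
python3 - <<'E'
from h import *
M=to([.534,.1444,.303+.014+.04]);print(M.round(3))
E
```

```text
tool mm [ 10.4 146.4 -76.1] tcp [0.4309 0.2734 0.3656] F [ 1.4  0.7 -0.7] t 1.2667
[[-0.006  0.195 -0.981]
 [-0.019 -0.981 -0.195]
 [-1.     0.017  0.009]]
```

Request:
drive_tool(
  plan=[
    [[1,0,36,-19,0],[1,0,36,-19,0],[1,0,36,-19,0],[1,0,30,-16,0],[1,0,0,0,0]],
  ],
)

```text
clock: 1.68
tcp_pos: [0.5327, 0.1421, 0.3652]
ee_rot: [-0.7, -0.06, 0.708, -0.074]
ft_force: [0.4, 0.7, -0.2]
opening: 0.0004
```

```bash
python3 - <<'E'
from h import *
M=to([.534,.1444,.303+.014+.01]);print(M.round(3))
for n in('scene','top'):
    snap(n,n+'1.png')
a=cal('scene')[2][130:300,210:380];b=cal('top')[2][100:240,170:310]
cv2.imwrite('pics/d1.png',np.hstack([cv2.resize(i,(400,400),interpolation=cv2.INTER_CUBIC) for i in(a,b)])[:,:,::-1])
E
```

```text
tool mm [38.1 -2.7 -2.2] tcp [0.5327 0.1421 0.3652] F [ 0.4  0.7 -0.2] t 1.6833
[[-0.009  0.189 -0.982]
 [-0.021 -0.982 -0.189]
 [-1.     0.019  0.013]]
```

View pics/d1.png

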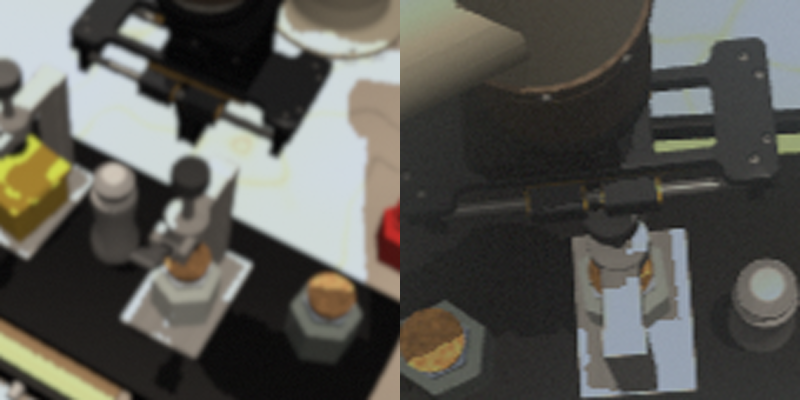

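Request:
drive_tool(
  plan=[
    [[1,20,-2.5,-2,0],[1,10,0,0,0],[1,4,0,0,0]],
  ],
)

```text
clock: 2.03
tcp_pos: [0.5311, 0.1491, 0.3313]
ee_rot: [-0.7, -0.063, 0.707, -0.075]
ft_force: [-0.7, -1.1, 1.1]
opening: 0.0001
```

Request:
drive_tool(
  plan=[
    [[1,4,0,0,0],[1,4,0,0,0]],
  ],
)

```text
clock: 2.2
tcp_pos: [0.5298, 0.1505, 0.3228]
ee_rot: [-0.7, -0.064, 0.707, -0.076]
ft_force: [-0.1, 0.1, 0.3]
opening: 0.0005
```

Request:
drive_tool(
  plan=[
    [[1,4,0,0,0],[1,4,0,0,0]],
  ],
)

```text
clock: 2.37
tcp_pos: [0.5296, 0.1511, 0.3157]
ee_rot: [-0.701, -0.064, 0.706, -0.077]
ft_force: [-1.8, -1.4, 3.9]
opening: -0.0003
```

Request:
drive_tool(
  plan=[
    [[1,-5,4,-2,0],[1,0,3,-2,0],[1,4,0,0,0]],
  ],
)

```text
clock: 2.62
tcp_pos: [0.5355, 0.1453, 0.3179]
ee_rot: [-0.702, -0.065, 0.705, -0.077]
ft_force: [1.1, -0.1, -0.9]
opening: 0.0006
```

Request:
drive_tool(
  plan=[
    [[1,5,0,0,0],[1,5,0,0,0],[1,5,0,0,0]],
  ],
)

```text
clock: 2.87
tcp_pos: [0.5358, 0.1453, 0.3035]
ee_rot: [-0.702, -0.066, 0.705, -0.076]
ft_force: [-1.9, 1.3, 3.4]
opening: 0.0003
```

Request:
drive_tool(
  plan=[
    [[1,4,0,0,0],[1,4,0,0,0]],
  ],
)

```text
clock: 3.03
tcp_pos: [0.5358, 0.1453, 0.295]
ee_rot: [-0.703, -0.066, 0.704, -0.076]
ft_force: [-1.7, 0.3, 2.9]
opening: 0.0006
```

Request:
drive_tool(
  plan=[
    [[1,3,0,0,0],[1,3,0,0,0]],
  ],
)

```text
clock: 3.2
tcp_pos: [0.5358, 0.1452, 0.2883]
ee_rot: [-0.703, -0.066, 0.704, -0.076]
ft_force: [-0.8, 1.1, 2.6]
opening: 0.0009
```

Request:
drive_tool(
  plan=[
    [[1,3,0,0,0]],
  ],
)

```text
clock: 3.28
tcp_pos: [0.5359, 0.1452, 0.2863]
ee_rot: [-0.703, -0.066, 0.704, -0.077]
ft_force: [-8.2, 3.2, 18.9]
opening: 0.0006
```

Request:
drive_tool(
  plan=[
    [[1,3,0,0,0]],
  ],
)

```text
clock: 3.37
tcp_pos: [0.5359, 0.1452, 0.2863]
ee_rot: [0.704, 0.066, -0.703, 0.077]
ft_force: [-10.1, 2.3, 22.1]
opening: 0.0006
```

Request:
drive_tool(
  plan=[
    [[1,-5,0,0,0],[1,-20,0,0,0],[1,-20,0,0,0],[1,0,0,0,0]],
  ],
)

```text
clock: 3.7
tcp_pos: [0.5352, 0.1454, 0.3309]
ee_rot: [-0.703, -0.066, 0.704, -0.078]
ft_force: [1.1, 0.1, 0.8]
opening: 0.0002
```

```bash
python3 - <<'E'
from h import *
M=to([.610,.1567,.325]);print(M.round(3))
for n in('scene','top'):
    snap(n,n+'2.png')
a=cal('scene')[2][180:300,220:340];b=cal('top')[2][100:240,170:310]
cv2.imwrite('pics/d2.png',np.hstack([cv2.resize(i,(400,400),interpolation=cv2.INTER_CUBIC) for i in(a,b)])[:,:,::-1])
E
```

```text
tool mm [  5.7   4.  -75.5] tcp [0.5352 0.1454 0.3309] F [1.1 0.1 0.8] t 3.7
[[-0.     0.202 -0.979]
 [-0.017 -0.979 -0.202]
 [-1.     0.017  0.004]]
```

View pics/d2.png

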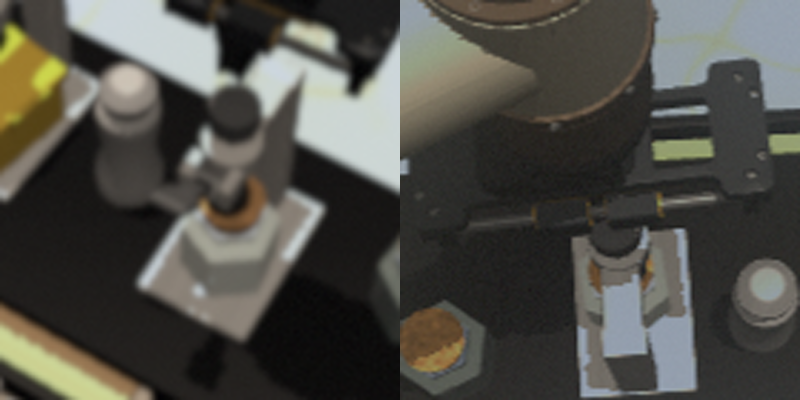

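The knob is lower, and the black foot now sits on the cork stopper (crop about (232,205)). The lever is still raised at crop (175,195). Next I go to the lever.

Request:
drive_tool(
  plan=[
    [[1,0,2,-30,0],[1,0,2,-30,0],[1,0,0,-13,0],[1,0,0,0,0]],
  ],
)

```text
clock: 4.13
tcp_pos: [0.6053, 0.155, 0.3194]
ee_rot: [-0.697, -0.065, 0.71, -0.079]
ft_force: [1.0, 0.2, -0.7]
opening: 0.0006
```

```bash
python3 - <<'E'
from h import *
M=to([.610,.1567,.325]);print(M.round(3))
for n in('scene','top'):
    snap(n,n+'3.png')
a=cal('scene')[2][160:300,200:340];b=cal('top')[2][100:240,170:310]
cv2.imwrite('pics/d3.png',np.hstack([cv2.resize(i,(400,400),interpolation=cv2.INTER_CUBIC) for i in(a,b)])[:,:,::-1])
E
```

```text
tool mm [-5.8 -0.6 -4.9] tcp [0.6053 0.155  0.3194] F [ 1.   0.2 -0.7] t 4.1333
[[-0.017  0.202 -0.979]
 [-0.022 -0.979 -0.202]
 [-1.     0.018  0.021]]
```

View pics/d3.png

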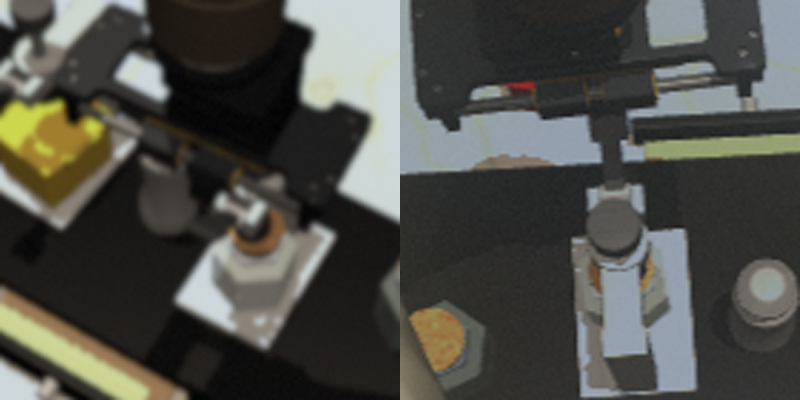

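Request:
drive_tool(
  plan=[
    [[1,10,0,-4,0],[1,10,0,0,0],[1,6,0,0,0]],
  ],
)

```text
clock: 4.48
tcp_pos: [0.6054, 0.1546, 0.2921]
ee_rot: [-0.696, -0.065, 0.71, -0.079]
ft_force: [0.0, 0.7, -0.5]
opening: 0.0002
```

Request:
drive_tool(
  plan=[
    [[1,6,0,0,0],[1,6,0,0,0]],
  ],
)

```text
clock: 4.65
tcp_pos: [0.604, 0.1539, 0.2788]
ee_rot: [-0.696, -0.065, 0.711, -0.079]
ft_force: [0.1, -0.2, 2.3]
opening: 0.0004
```

Request:
drive_tool(
  plan=[
    [[1,6,0,0,0],[1,6,0,0,0]],
  ],
)

```text
clock: 4.82
tcp_pos: [0.604, 0.1537, 0.2672]
ee_rot: [-0.697, -0.066, 0.709, -0.079]
ft_force: [0.4, 0.9, 2.3]
opening: 0.0006
```

Request:
drive_tool(
  plan=[
    [[1,6,0,0,0],[1,6,0,0,0]],
  ],
)

```text
clock: 4.98
tcp_pos: [0.6048, 0.1537, 0.2557]
ee_rot: [-0.699, -0.066, 0.708, -0.079]
ft_force: [1.9, 0.2, 1.7]
opening: 0.0004
```

Request:
drive_tool(
  plan=[
    [[1,4,0,0,0],[1,4,0,0,0]],
  ],
)

```text
clock: 5.15
tcp_pos: [0.6057, 0.1539, 0.2475]
ee_rot: [-0.7, -0.066, 0.707, -0.079]
ft_force: [1.1, 0.5, 2.6]
opening: 0.0003
```

Request:
drive_tool(
  plan=[
    [[1,3,0,0,0],[1,3,0,0,0]],
  ],
)

```text
clock: 5.32
tcp_pos: [0.6065, 0.1539, 0.242]
ee_rot: [-0.701, -0.066, 0.706, -0.079]
ft_force: [-6.6, 3.7, 20.5]
opening: 0.0005
```

Request:
drive_tool(
  plan=[
    [[1,3,0,0,0]],
  ],
)

```text
clock: 5.4
tcp_pos: [0.6065, 0.154, 0.2421]
ee_rot: [-0.702, -0.067, 0.705, -0.08]
ft_force: [-7.9, 2.2, 20.1]
opening: 0.0005
```

Request:
drive_tool(
  plan=[
    [[1,3,0,0,0]],
  ],
)

```text
clock: 5.48
tcp_pos: [0.6064, 0.154, 0.2422]
ee_rot: [-0.702, -0.067, 0.704, -0.08]
ft_force: [-4.1, 0.6, 13.1]
opening: 0.0005
```

Request:
drive_tool(
  plan=[
    [[1,4,0,0,0],[1,4,0,0,0]],
  ],
)

```text
clock: 5.65
tcp_pos: [0.6064, 0.154, 0.2421]
ee_rot: [0.704, 0.067, -0.702, 0.081]
ft_force: [-5.4, 0.7, 15.5]
opening: 0.0001
```

Request:
drive_tool(
  plan=[
    [[1,-10,0,0,0],[1,-30,0,0,0],[1,-40,0,0,0],[1,-40,0,0,0],[1,0,-40,0,0],[1,0,-40,0,0],[1,0,-40,0,0],[1,0,-40,0,0],[1,0,-40,0,0],[1,0,0,0,0]],
  ],
)

```text
clock: 6.48
tcp_pos: [0.5558, 0.3549, 0.3547]
ee_rot: [-0.694, -0.063, 0.713, -0.079]
ft_force: [-0.7, 1.1, -0.0]
opening: 0.0004
```

```bash
python3 - <<'E'
from h import *
to([.61,.15,.3])
for n in('scene','top'):
    snap(n,n+'4.png')
a=cal('scene')[2][180:300,220:340];b=cal('top')[2][120:260,190:330]
cv2.imwrite('pics/d4.png',np.hstack([cv2.resize(i,(400,400),interpolation=cv2.INTER_CUBIC) for i in(a,b)])[:,:,::-1])
E
```

```text
tool mm [ 58.5 210.4 -13.8] tcp [0.5558 0.3549 0.3547] F [-0.7  1.1 -0. ] t 6.4833
```

View pics/d4.png

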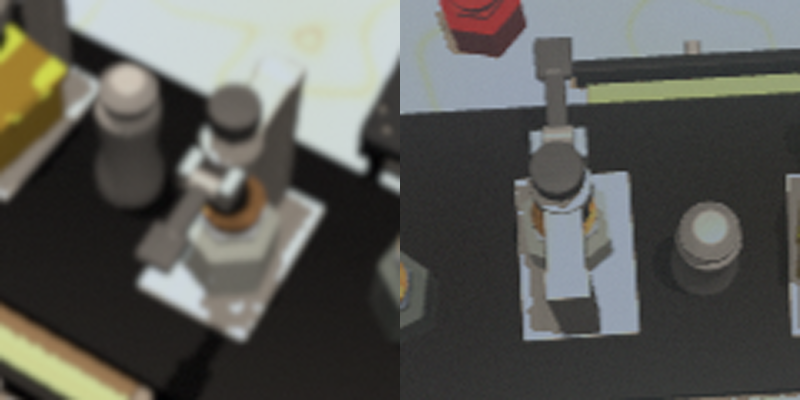

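View pics/scene4.png

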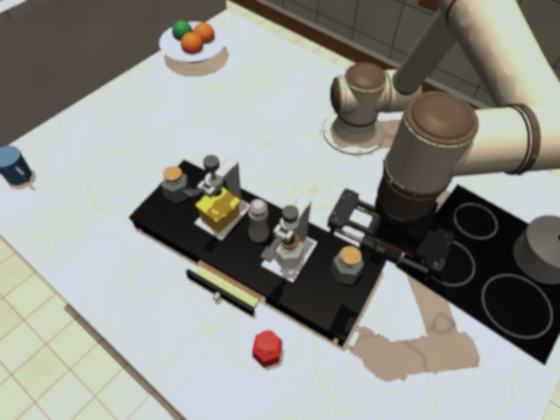

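```bash
python3 - <<'E'
from h import *
S=lambda p:(220+p[0]*.3-.35,180+p[1]*.3-.35); T=lambda p:(190+(p[0]-400)*.35-.35,120+p[1]*.35-.35)
print('knob',tri(S((234,105)),T((557,165))))
print('lever end',tri(S((151,255)),T((553,39))))
yaw=-2.981;ex=np.array([np.cos(yaw),np.sin(yaw),0])
R=np.array([.534,.1444,0])
for a in (0,5,10,20):
    c,s_=np.cos(np.radians(a)),np.sin(np.radians(a)); P=R-ex*(.035+.07*c-.006*s_)+[0,0,.222+.07*s_+.006*c]
    print(a,P.round(3),(proj('scene',P)-[220,180])/.3,(proj('top',P)-[190,120])/.35+[400,0])
print('other',tri((211,161),(361,178)))
b=cv2.absdiff(cv2.imread('pics/scene0.png'),cv2.imread('pics/scene4.png'))[140:240,160:250]; print('diff other',b.mean(),b.max())
E
```

```text
knob [0.5349745  0.14434541 0.27009945]
lever end [0.63440617 0.15997339 0.22977431]
0 [0.638 0.161 0.228] [[149.08881529 260.02782753]] [[551.85731726  33.85371263]]
5 [0.637 0.161 0.234] [[149.7286792  254.35047887]] [[551.23475307  31.74013679]]
10 [0.636 0.161 0.24 ] [[150.81331648 248.0459617 ]] [[550.65724324  30.38220798]]
20 [0.631 0.16  0.252] [[154.29861062 233.75032912]] [[549.65855944  30.0304378 ]]
other [ 0.54971749 -0.06676138  0.28580173]
diff other 14.436296296296296 29
```

```bash
python3 - <<'E'
from h import *
A={n:(cv2.imread(f'pics/{n}0.png',0),cv2.imread(f'pics/{n}4.png',0)) for n in('scene','top')}
for n,l,(x,y,w,h) in(('scene','otherknob',(200,152,24,20)),('top','otherknob',(348,163,28,28)),('scene','yellow',(195,188,48,45)),('scene','jarbase',(265,252,50,30)),('top','jar',(228,190,46,50))):
    a,b=A[n]; m=cv2.matchTemplate(b[y-8:y+h+8,x-8:x+w+8],a[y:y+h,x:x+w],cv2.TM_CCOEFF_NORMED); _,v,_,p=cv2.minMaxLoc(m); print(n,l,round(v,3),p[0]-8,p[1]-8)
print(r.observe()['ft_force'],r.observe()['clock']); r.close_job()
E
```

```text
scene otherknob 1.0 0 0
top otherknob 0.998 0 0
scene yellow 1.0 0 0
scene jarbase 0.944 0 0
top jar 0.994 0 0
[-0.63429581  0.2518102   0.39925446] 6.5833
the job is handed in; nothing more can be done
```

I pushed the stop over the hexagonal jar down onto the jar's stopper, then pressed its clamp lever down flat. I handed the job in at 6.6 s with the arm clear. No verdict was reported.

- **Stop:** I pushed the knob with the closed fingertips. It slid about 30 mm at roughly 3 N, then stopped firmly at about 20 N. The picture shows the foot on the cork. Triangulating the two views puts the knob top at 0.270 m, against 0.272 m from the fingertips.
- **Lever:** It went down at 2–3 N, then stayed against its end stop under 13–20 N on repeated presses. The pressed face was at 0.228 m and the lever end triangulates to 0.230 m, so it is level to within about 2–3 degrees. That is the limit of the image measurement.
- **Other stop and jar:** Template matching shows no pixel shift of the other stop, the yellow container or the jar. The match on the jar's base in the scene view was weaker, at 0.94. That patch also takes in changed shadows and part of the lowered lever.

On the first touch the fingertips were about 8 mm off the knob's centre, so I lifted slightly and re-centred before pushing. None of the checks failed.

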